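# Laminating done: set the laminator to standby and file the price boards

### The job

The price boards on the mat (one may still lie on top of the laminator) have been laminated: turn the laminator's inner heat knob until its pointer lines up with the standby mark, without turning the outer speed ring. Lift the lever of the lever arch file so that the rings spring open, put every board flat on the file with both holes over the posts, and only then press the lever fully down so that the rings lock shut with all the boards on them. Leave the other things on the counter where they are.

Things in the scene. Friction and masses are not known exactly. Their poses are not given: they have to be found in the camera images.
- file: Black lever arch file lying open, fixed. Origin on the counter midway between its posts; x along the line of posts, z up. Two steel posts, 6 mm thick, at x = -40 and 40, y = 0, tips 52 mm above the counter. Spine and cover lie flat beyond y = 50. Boards are filed with holes over the posts, wide part towards -y; arches stand at y = 42 mm. Back board x -125..125, y -105..50, 3 mm thick
- posts (a point): point midway between the two posts, at the height of the flat divider and base plate (7 mm over the counter, y -100 to 48, |x| under 95 mm of file) on which the lowest filed board lies; axes as file
- lever (a joint): file's lever, rad: 0 = flat, rings locked; 1.35 = fully raised, rings open. Turns about the file's y axis through x = -70, y = 20, z = 14 mm of file, lies towards -x when flat, tip rises as it grows. Over-centre spring: below 0.25 it pulls shut (about 2 N at the tip to lift), above 0.25 it throws the lever open to 1.35 and holds it (up to 5 N at the tip to press down)
- lever_tip (a point): centre of the black thumb roll on the lever's free end: cylinder along the file's y, 20 mm long, 14 mm thick, 70 mm from the pivot (lever flat: x = -140, y = 20, z = 20 mm of file; turns with the lever). Can be pinched by its two ends from above and turns within the grip
- arches (a joint): the two steel ring arches, joined, rad: 0 = shut, tips on the posts; 1.2 = open, swung to the file's +y (tips 67 mm from the post line, 67 mm high). Driven by the lever
- laminator: grey laminator, fixed, 250 (x) x 120 (y) x 60 mm high, origin under its centre, z up. On its top at x = 50, y = -5: an outer ring (speed), radius 24, reaching 11 mm above the top, and in it the inner knob (heat), radius 12, reaching 12 to 40 mm above the top. A white mark on the top just beyond the ring, on the -x side of the knobs, is the standby mark
- heat_knob (a joint): inner knob, rad, counter-clockwise from above positive: 0 = its white pointer line points to the standby mark (laminator's -x). Stops at -0.6 and 2.0; stays where it is left (friction 0.02 N m)
- heat_top (a point): centre of the top face of the inner knob, on the axis
- ring_mark (a point): white mark on top of the outer (speed) ring, 20 mm from the axis; the ring turns very easily and must stay as it is
- board0: White laminated rigid price board, 104 (x) x 50 (y) x 6 mm, 45 g, origin at the centre of its underside. Two through holes, 16 (x) x 14 (y) mm, at x = -40 and +40, y = +12 mm. Starts flat on a fixed grey cooling mat (280 x 250 mm, 2 mm thick) beside the laminator. Three to five boards are present
- holes0 (a point): point midway between the two holes of board0 (x = 0, y = 12 mm of it), at its underside
- board1: White laminated rigid price board, 104 (x) x 50 (y) x 6 mm, 45 g, origin at the centre of its underside. Two through holes, 16 (x) x 14 (y) mm, at x = -40 and +40, y = +12 mm. Starts flat on a fixed grey cooling mat (280 x 250 mm, 2 mm thick) beside the laminator. Three to five boards are present
- holes1 (a point): point midway between the two holes of board1 (x = 0, y = 12 mm of it), at its underside
- board2: White laminated rigid price board, 104 (x) x 50 (y) x 6 mm, 45 g, origin at the centre of its underside. Two through holes, 16 (x) x 14 (y) mm, at x = -40 and +40, y = +12 mm. Starts flat on a fixed grey cooling mat (280 x 250 mm, 2 mm thick) beside the laminator. Three to five boards are present
- holes2 (a point): point midway between the two holes of board2 (x = 0, y = 12 mm of it), at its underside
- board3: White laminated rigid price board, 104 (x) x 50 (y) x 6 mm, 45 g, origin at the centre of its underside. Two through holes, 16 (x) x 14 (y) mm, at x = -40 and +40, y = +12 mm. Starts flat on a fixed grey cooling mat (280 x 250 mm, 2 mm thick) beside the laminator. Three to five boards are present
- holes3 (a point): point midway between the two holes of board3 (x = 0, y = 12 mm of it), at its underside
- board4: White laminated rigid price board, 104 (x) x 50 (y) x 6 mm, 45 g, origin at the centre of its underside. Two through holes, 16 (x) x 14 (y) mm, at x = -40 and +40, y = +12 mm. Starts flat on the flat top of the laminator, 60 mm above the counter, before the knobs. Three to five boards are present
- holes4 (a point): point midway between the two holes of board4 (x = 0, y = 12 mm of it), at its underside
- eraser: bystander (mm): white block 22 x 45 x 12, in front; leave alone
- clip_tin: bystander (mm): open steel tin, radius 28, height 30; leave alone
- stapler: bystander (mm): black stapler 130 long, 45 high; leave alone
- marker: bystander (mm): grey and black marker pen, 135 long, lying between mat and file; leave alone
- glue_stick: bystander (mm): upright white glue stick, radius 14, height 90; leave alone

How it is judged:
On the way, in this order (a step that is already met when the one before it is completed fails the run):
1. the lever is raised and the rings are open (value of joint lever above 1.2 rad and value of joint arches above 0.9 rad), for 0.2 s.
2. all boards lie on the posts while the rings are open (horizontal distance between each of holes0, holes1, holes2, holes3, holes4 and posts below 0.01 m and z of each of holes0, holes1, holes2, holes3, holes4 in the frame of posts below 0.028 m and angle between the z axis of each of board0, board1, board2, board3, board4 and the z axis of file, either way round below 0.12 rad and angle between the x axis of each of board0, board1, board2, board3, board4 and the x axis of file, either way round below 0.2 rad and value of joint arches above 0.8 rad), for 0.2 s.
3. the lever is down and the rings are shut (value of joint lever below 0.08 rad and value of joint arches below 0.06 rad), for 0.2 s.
At the end, for the whole second after the job is handed in: Every board present lies flat in the file, at rest, both holes over the posts (hole midpoint within 10 mm of posts midpoint, aligned within 0.2 rad, tilt under 0.12); lever below 0.08 rad, arches below 0.06; heat knob within 0.15 rad of standby; speed ring's mark moved under 5 mm (all of step 3 and horizontal distance between each of holes0, holes1, holes2, holes3, holes4 and posts below 0.01 m and z of each of holes0, holes1, holes2, holes3, holes4 in the frame of posts below 0.028 m and angle between the z axis of each of board0, board1, board2, board3, board4 and the z axis of file, either way round below 0.12 rad and angle between the x axis of each of board0, board1, board2, board3, board4 and the x axis of file, either way round below 0.2 rad and value of joint heat_knob between -0.15 and 0.15 rad and distance of ring_mark from where it was at the start of the episode below 0.005 m and linear speed of each of board0, board1, board2, board3, board4 below 0.03 m/s); the robot touches nothing.
It fails at once if the outer speed ring is turned (its mark moves by more than 5 mm) (distance of ring_mark from where it was at the start of the episode above 0.005 m).
It fails at once if a bystander is shifted by more than 50 mm (distance of any of eraser, clip_tin, stapler, marker, glue_stick from where it was at the start of the episode above 0.05 m).
Of board0, board1, board2, board3, board4 only 3 to 5 are there at a start; the rules pass over those that are not, and their reading is None.
At some moment in a run one of board0, board1, board2, board3 may be knocked a few centimetres aside while the robot is not near it.
Once in a run the grip may slacken for a moment while it holds something.
It also fails if it takes over 210 s, if anything falls off the work surface, if the arm or the gripper's body presses on something with over 40 N, if the wrist force passes 120 N, or if a joint passes its speed limit or range.

### The arm

A 7-joint arm with a two-finger parallel gripper is mounted at the origin on the work surface. World frame = base frame: x ahead of the robot, y to its left, z up, the work surface at z = 0. Lengths are in m, angles in rad, forces in N, time in s.
With the tool pointing down it reaches from about 0.425 to 0.825 m from the base axis. Payload 3.6 kg.
Tool frame: the origin (TCP) lies where the fingers leave the gripper's body, on its centre line; the fingertips stand 73 mm ahead of it and the grasp point (between the pads) lies 54 mm ahead of it; z points along the fingers, y is the line along which they close (so a half turn about z gives the same grasp; the last joint's range is limited). The gripper opens to 85 mm and grips with 20 to 120 N. Pads are 22 mm wide; open, the fingers measure 114 mm over their backs; the gripper's body (76 mm by 85 mm) begins 54 mm behind the grasp point. The pads swing forward as they close: fully open they stand 13 mm farther back than shut.
Start: joints at [-1.317, 0.615, -0.013, 1.423, 0.008, 1.103, -0.04], TCP at [0.18, 0.625, 0.304] pointing down, gripper open.
Joint ranges: [-3.12, 3.12], [-0.3, 2.06], [-1.34, 1.32], [0.26, 2.42], [-1.36, 4.5], [0.01, 1.98], [-2.84, 2.84]. Speed limits (rad/s): [2.79, 2.79, 3.14, 3.14, 3.14, 3.14, 3.14].

### API

Orientations are given as a unit quaternion [x, y, z, w].
In Python, from station import arm, snapshot, camera_info, ticket gives the robot as it stands. Calls block until the motion is done:
- arm.movep(position, orientation): joint-space move of the TCP to a pose.
- arm.line_to(position, velocity=0.15, ori=None): straight line of the TCP; ori=None keeps the orientation; velocity is the mean speed in m/s.
- arm.move_j(angles): joint-space move.
- arm.move_gripper(opening, effort=None): opening from 0.0 (shut) to 1.0 (fully open); effort is the grip in N (None keeps the last); returns when the fingers have stopped.
- arm.pause(seconds).
- arm.ik(position, orientation): joint angles nearest the present ones, or None.
- snapshot(name): name is "side" or "top"; returns the picture (480x640x3 uint8, blue, green, red); there is no depth.
- camera_info(name): a dict with "fx", "fy", "cx", "cy" (pixels), "R" (3x3) and "t" (3): a world point X has camera coordinates R X + t. Camera axes: x right, y down, z forward; pixel columns grow to the right and rows downward; lengths in m; the calibration is good to about 2 mm. A picture is of the moment at which its call begins. camera_info takes no time and is no camera call.
A pose or a line that the arm cannot do raises arm.MotionError and nothing moves.
- ticket.finish_job(): hands the job in; it is judged then, once.
Readings, each from a call of its own:
- arm.read_time(): time.
- arm.read_joint_positions(): joint angles.
- arm.read_dq(): joint speeds.
- arm.read_effort(): joint torques, N m.
- arm.read_tool_pos(): TCP position.
- arm.read_eef_rot(): TCP orientation.
- arm.read_ft_force(): force on the tool from outside, world axes, zero at the start.
- arm.read_wrist_torque(): the same for the moment, N m.
- arm.read_opening(): opening from 0.0 (shut) to 1.0 (fully open).
- arm.read_finger_force(): force on a finger pad.
Only numpy, scipy, OpenCV 4.12 (cv2) and the standard library are available. Lean on these libraries where they do the work, as an engineer would, in place of code of your own. Each camera call takes 0.05 s, during which the arm holds its last target. There are 200 camera calls.

## Working session

There is one attempt and no reset: what is moved stays moved. The work goes in short steps, each a Python script; the robot and the scene stay as the last script left them, time stands still between calls to the robot, and variables do not carry over. Pictures are saved under pics/ and viewed, at most 14 in all, crops included, and the job is handed in when it is done.

```bash
mkdir -p pics; ls
python3 - <<'E'
from station import *
import cv2
for n in("top","side"):
    cv2.imwrite(f"pics/{n}0.png",snapshot(n)); c=camera_info(n); print(n,c)
print(arm.read_time(),arm.read_eef_rot(),arm.read_tool_pos())
E
```

```text
pics
top {'fx': 618.340138565043, 'fy': 618.340138565043, 'cx': 319.749575006592, 'cy': 246.89330489766493, 'R': array([[-0.02017192, -0.99940852, -0.02785151],
       [-0.99622477,  0.02244466, -0.08385969],
       [ 0.08443521,  0.02605476, -0.99608827]]), 't': array([-0.06470026,  0.57676577,  1.3046553 ])}
side {'fx': 465.09620079637597, 'fy': 465.09620079637597, 'cx': 319.23983028221284, 'cy': 232.3213589387358, 'R': array([[-0.72717687, -0.68617004, -0.01960807],
       [-0.32686172,  0.37123133, -0.869108  ],
       [ 0.603635  , -0.62558611, -0.49423356]]), 't': array([0.3706392 , 0.29934325, 0.58356315])}
0.1 [ 1.39888812e-01  9.90166525e-01 -1.16174924e-03 -1.53193929e-04] [0.17995305 0.6240335  0.30285061]
```

View pics/top0.png

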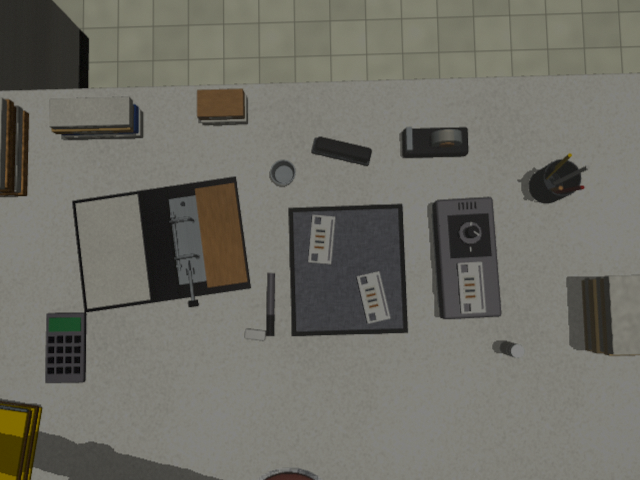

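View pics/side0.png

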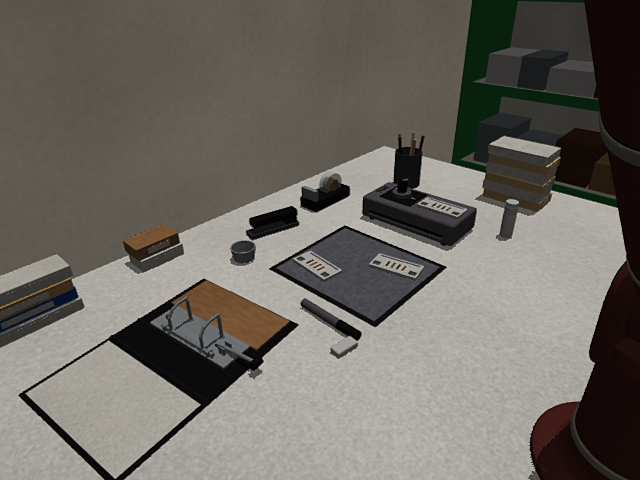

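The top view shows the file (about 160,245) with its lever tip at (194,303). Boards lie at (321,239) and (373,297) on the mat and at (471,287) on the laminator, and the knob is at (470,233). That makes three boards. I'll zoom in next.

```bash
cat > lib.py <<'E'
import numpy as np, cv2
from station import arm,snapshot,camera_info
def ray(n,u,v,z):
    c=camera_info(n);R,t=c["R"],c["t"];o=-R.T@t
    d=R.T@np.array([(u-c["cx"])/c["fx"],(v-c["cy"])/c["fy"],1.]);return o+d*(z-o[2])/d[2]
def proj(n,X):
    c=camera_info(n);p=c["R"]@np.asarray(X,float)+c["t"];return np.array([c["fx"]*p[0]/p[2]+c["cx"],c["fy"]*p[1]/p[2]+c["cy"]])
def boards(img,roi,z,thr=110):
    """board rects in roi (u0,v0,u1,v1): centre, yaw of long axis, sizes (m)"""
    u0,v0,u1,v1=roi;g=img[v0:v1,u0:u1].min(2)
    m=cv2.morphologyEx((g>thr).astype(np.uint8),cv2.MORPH_CLOSE,np.ones((9,9)))
    out=[]
    for c in cv2.findContours(m,cv2.RETR_EXTERNAL,cv2.CHAIN_APPROX_NONE)[0]:
        if cv2.contourArea(c)<500: continue
        P=np.array([ray("top",p[0]+u0,p[1]+v0,z)[:2] for p in c[:,0]])
        r=cv2.minAreaRect((P*1000).astype(np.float32));b=cv2.boxPoints(r)/1000
        e=[b[1]-b[0],b[2]-b[1]];e.sort(key=np.linalg.norm)
        out.append((b.mean(0),np.arctan2(e[1][1],e[1][0]),np.linalg.norm(e[1]),np.linalg.norm(e[0])))
    return out
E
python3 - <<'E'
from lib import *
im=cv2.imread("pics/top0.png")
for roi,z in (((297,212,400,328),.008),((455,258,487,316),.066)):
    for b in boards(im,roi,z): print(b)
def crop(a,k): u0,v0,u1,v1=a; return cv2.resize(im[v0:v1,u0:u1],None,fx=k,fy=k,interpolation=cv2.INTER_CUBIC)
A=crop((295,205,395,330),4);B=crop((430,195,505,320),4)
cv2.imwrite("pics/c1.png",np.hstack([A,B])); cv2.imwrite("pics/c2.png",crop((140,170,260,315),4)) 
for u,v,z in((194,303,.02),(470,233,.1),(245,335,.0),(270,305,0),(508,350,.09)): print(ray("top",u,v,z))
E
```

```text
(array([ 0.46608144, -0.18908727], dtype=float32), np.float32(0.20540915), np.float32(0.10182457), np.float32(0.048245095))
(array([ 0.598372  , -0.08053897], dtype=float32), np.float32(-0.11212997), np.float32(0.109999515), np.float32(0.04852802))
(array([ 0.48326388, -0.38647687], dtype=float32), np.float32(-0.019464916), np.float32(0.11678735), np.float32(0.06363557))
[0.46065621 0.19578521 0.02      ]
[ 0.59000227 -0.38211291  0.1       ]
[0.38932843 0.08947138 0.        ]
[0.45296647 0.03430009 0.        ]
[ 0.35481628 -0.45008377  0.09      ]
```

View pics/c1.png

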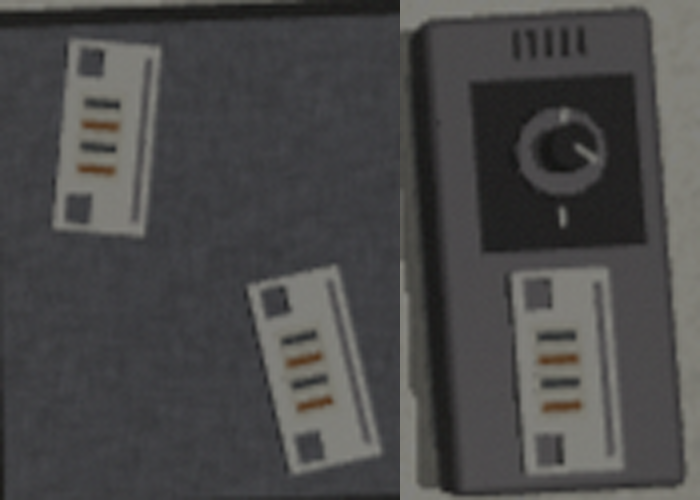

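View pics/c2.png

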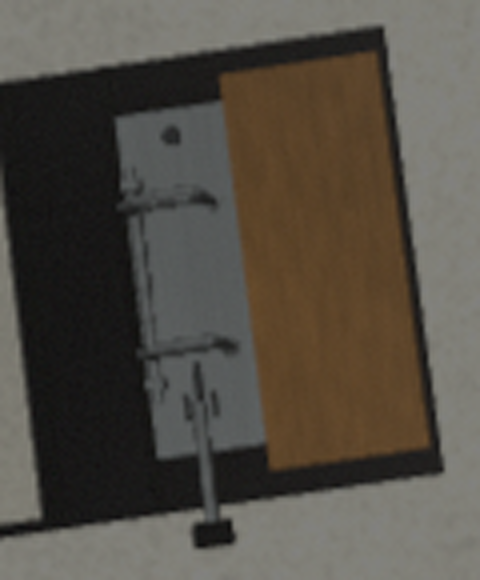

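Both mat boards and the laminator board have their holes on the left (+y). In the crops the ring centre is at about px (470.2,232.5), the pointer points right and down, and the post tips are at (193,221) and (198,256). Next I compute the poses.

Run:
```python
from lib import *
im=cv2.imread("pics/top0.png");sd=cv2.imread("pics/side0.png")
for roi,z,t in (((297,212,400,328),.008,125),((297,212,400,328),.008,95),((450,258,490,316),.066,125),((450,258,490,316),.066,140)):
    for b in boards(im,roi,z,t): print(t,*[np.round(x,4) for x in b])
# file fit
F=np.array([[.125,-.105],[-.125,-.105],[.04,0],[-.04,0],[-.140,.02]])
W=np.array([ray("top",*p)[:2] for p in((236,177.3,.003),(250.3,287.5,.003),(193.3,220.7,.052),(198.4,256.3,.052),(193.5,303,.025))])
f0,w0=F.mean(0),W.mean(0);H=(F-f0).T@(W-w0);a=np.arctan2(H[0,1]-H[1,0],H[0,0]+H[1,1])
R=np.array([[np.cos(a),-np.sin(a)],[np.sin(a),np.cos(a)]]);o=w0-R@f0
print("file",o,a,"res mm",((F@R.T+o-W)*1000).round(1).tolist())
# knob
c=ray("top",470.25,232.5,.071);m=ray("top",470.5,249,.06);p0=ray("top",473.5,231.75,.1);p1=ray("top",479.5,235.75,.1)
print("ring",c,"mark",m,"ptr",p0,p1, np.linalg.norm(p1-p0),np.linalg.norm(m-c))
A=lambda v:np.arctan2(v[1],v[0]); print("angle",A((p1-p0))-A(m-c))
for s in(.1,): print("side proj knob",proj("side",[c[0],c[1],.1]),"tip",proj("side",np.r_[o+R@[-.14,.02],.02]),"posts",[proj("side",np.r_[o+R@[x,0],.052]).round(1) for x in(.04,-.04)])
C=lambda u0,v0,u1,v1,k:cv2.resize(sd[v0:v1,u0:u1],None,fx=k,fy=k,interpolation=cv2.INTER_CUBIC)
cv2.imwrite("pics/s1.png",np.vstack([C(150,285,280,385,4),C(355,170,485,250,4)][:1]+[C(355,170,485,210,4)]))
```

```text
95 [ 0.4662 -0.1894] 0.2027 0.1041 0.0499
95 [ 0.5983 -0.0806] -0.1017 0.112 0.0498
file [0.59940233 0.19027018] 0.12198691116886053 res mm [[0.8, -4.3], [-3.6, -5.6], [4.5, 5.8], [1.0, 6.7], [-2.7, -2.6]]
ring [ 0.5939782  -0.38896189  0.071     ] mark [ 0.56071889 -0.3904776   0.06      ] ptr [ 0.59236879 -0.38921509  0.1       ] [ 0.58400405 -0.40087229  0.1       ] 0.014347793694548439 0.03506392682527888
angle 0.9028410886505047
side proj knob [402.61425856 180.69016912] tip [258.47140701 362.3665496 ] posts [array([189.6, 298.9]), array([221.1, 315.8])]
```

View pics/s1.png

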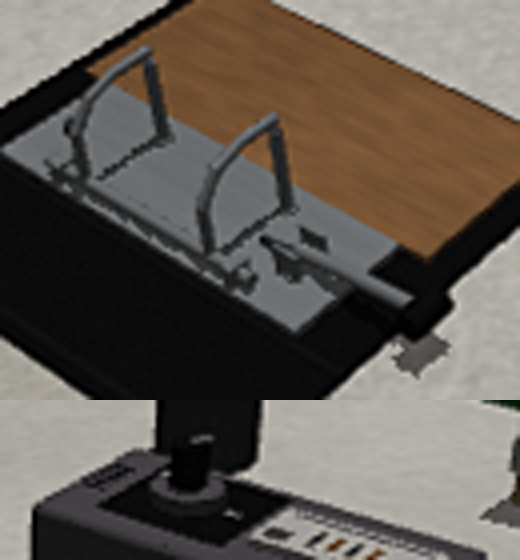

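The side crop shows the posts clearly: tips near px (187.2,298.5) and (218.8,315), bases near (191.2,319.5) and (222.6,337.5). The lever tip is at (258,362). I'll triangulate the posts from both views.

Run:
```python
from lib import *
im=cv2.imread("pics/top0.png")
def tri(pt,ps):
    A=[];b=[]
    for n,(u,v) in(("top",pt),("side",ps)):
        c=camera_info(n);R,t=c["R"],c["t"];x=[(u-c["cx"])/c["fx"],(v-c["cy"])/c["fy"]]
        for i in(0,1): A.append(R[i]-x[i]*R[2]);b.append(x[i]*t[2]-t[i])
    return np.linalg.lstsq(np.array(A),np.array(b),rcond=None)[0]
print("tri tips",tri((194,221.2),(187.2,298.5)),tri((198.8,256.7),(218.8,315)),"lever",tri((193.5,303),(258,363)))
print("side bases@.007",ray("side",191.2,319.5,.007),ray("side",222.6,337.5,.007))
print("side tips@.052",ray("side",187.2,298.5,.052),ray("side",218.8,315,.052))
print("top tips@.052",ray("top",194,221.2,.052),ray("top",198.8,256.7,.052))
print("knob top tri",tri((474,232.5),(355+193/4,170+437/4-100)))
# wooden divider (brown) rect & file corners
hsv=cv2.cvtColor(im,cv2.COLOR_BGR2HSV);m=((hsv[...,1]>90)&(hsv[...,2]>60)).astype(np.uint8);m[:175]=0;m[295:]=0;m[:,260:]=0
P=np.array([ray("top",x,y,.007)[:2] for y,x in np.argwhere(m)]);r=cv2.minAreaRect((P*1000).astype(np.float32));print("wood",cv2.boxPoints(r).round(1).tolist(),r)
for roi in((450,258,490,318),):
  for t in(100,105,110,115,120):
    for b in boards(im,roi,.066,t): print(t,*[np.round(x,4) for x in b])
    print(t,(im[258:318,450:490].min(2)>t).sum())
```

```text
tri tips [0.6377405  0.19336801 0.05157987] [0.5614986  0.18248074 0.05021065] lever [0.45930639 0.19548948 0.019845  ]
side bases@.007 [0.64042712 0.1991221  0.007     ] [0.55924356 0.18931801 0.007     ]
side tips@.052 [0.64339322 0.19726695 0.052     ] [0.56434745 0.18663768 0.052     ]
top tips@.052 [0.63349764 0.1878463  0.052     ] [0.55781311 0.17788756 0.052     ]
knob top tri [ 0.59114015 -0.38859966  0.10467607]Traceback (most recent call last):
  File "<stdin>", line 16, in <module>
  File "lib.py", line 4, in ray
    c=camera_info(n);R,t=c["R"],c["t"];o=-R.T@t
ValueError: time passes only in moves, steps and waits
```

```bash
sed -i 's/^def ray/_C={n:camera_info(n) for n in ("top","side")}\ndef ray/; s/c=camera_info(n);/c=_C[n];/' lib.py
python3 - <<'E'
from lib import *
im=cv2.imread("pics/top0.png")
F=np.array([[.125,-.105],[-.125,-.105],[.04,0],[-.04,0],[.04,0],[-.04,0],[-.140,.02]])
W=np.array([ray(*p)[:2] for p in(("top",236,177.3,.003),("top",250.3,287.5,.003),("side",191.2,319.5,.007),("side",222.6,337.5,.007),("side",187.2,298.5,.052),("side",218.8,315,.052))]+[[.4593,.1955]])
f0,w0=F.mean(0),W.mean(0);H=(F-f0).T@(W-w0);a=np.arctan2(H[0,1]-H[1,0],H[0,0]+H[1,1])
R=np.array([[np.cos(a),-np.sin(a)],[np.sin(a),np.cos(a)]]);o=w0-R@f0
print("file",o,a,"res mm",((F@R.T+o-W)*1000).round(1).tolist())
print([proj("top",np.r_[o+R@[x,0],z]).round(1) for x in(.04,-.04) for z in(.007,.052)])
hsv=cv2.cvtColor(im,cv2.COLOR_BGR2HSV);m=((hsv[...,1]>90)&(hsv[...,2]>60)).astype(np.uint8);m[:175]=0;m[295:]=0;m[:,260:]=0
P=np.array([ray("top",x,y,.007)[:2] for y,x in np.argwhere(m)]);r=cv2.minAreaRect((P*1000).astype(np.float32));print("wood",((cv2.boxPoints(r)/1000-o)@R*1000).round(1).tolist())
for t in(100,105,110,115,120):
    for b in boards(im,(450,258,490,318),.066,t): print(t,*[np.round(x,4) for x in b])
E
```

```text
file [0.60139698 0.19363012] 0.12188053778718069 res mm [[2.8, -0.9], [-1.7, -2.2], [0.7, -0.6], [2.5, -0.6], [-2.3, 1.2], [-2.7, 2.1], [0.7, 1.0]]
[array([193.9, 220.4]), array([189. , 217.8]), array([198.4, 256.4]), array([193.7, 255. ])]
wood [[-124.6, -95.1], [102.0, -137.6], [204.0, 405.9], [-22.6, 448.5]]
100 [ 0.4823 -0.3889] 0.1029 0.1189 0.0577
105 [ 0.4826 -0.388 ] 0.119 0.1174 0.0574
110 [ 0.4838 -0.3872] 0.1224 0.1107 0.0557
115 [ 0.4815 -0.388 ] 0.0343 0.1007 0.047
120 [ 0.4813 -0.3882] 0.0343 0.1004 0.0462
```

The refit puts the file at (0.601,0.194) with yaw 0.122, and its residuals are within 3 mm. My earlier top "tips" were actually the post bases. Now I raise the lever.

```bash
cat >> lib.py <<'E'
FO=np.array([.6014,.1936]);FA=.122
def fw(x,y,z): c,s=np.cos(FA),np.sin(FA); return np.array([FO[0]+c*x-s*y,FO[1]+s*x+c*y,z])
def down(phi):
    "quaternion, tool z down, tool y at world angle phi (about pi/2)"
    h=phi-np.pi/2; return np.array([-np.sin(h/2),np.cos(h/2),0,0])
def tip(th):
    r=np.hypot(.07,.006);b=th+np.arctan2(.006,.07); return fw(-.07-r*np.cos(b),.02,.014+r*np.sin(b))
E
cat > lift.py <<'E'
from lib import *
q=down(FA+np.pi/2);up=np.array([0,0,1.]);D=.060
arm.move_gripper(.47,effort=40)
arm.movep(tip(0)+up*.18,q); arm.line_to(tip(0)+up*(D+.04))
arm.line_to(tip(0)+up*D,velocity=.05); print("ft",arm.read_ft_force(),arm.read_tool_pos())
arm.move_gripper(0,effort=40); print("open",arm.read_opening(),arm.read_finger_force(),arm.read_ft_force())
for th in(.15,.3,.5,.7,.9,1.1,1.25,1.33):
    arm.line_to(tip(th)+up*D,velocity=.1); print(th,arm.read_ft_force().round(1),round(arm.read_opening(),3))
arm.move_gripper(.5); arm.line_to(tip(1.33)+up*.16,velocity=.2)
cv2.imwrite("pics/s2.png",snapshot("side")[250:400,100:300].repeat(3,0).repeat(3,1)); print(arm.read_time())
E
python3 lift.py
```

```text
ft [-0.0769077   0.63310253  1.03177894] [0.46014907 0.1964596  0.08011386]
open 0.22139049107559033 40.391390919685364 [-2.60592526  4.3538837   2.72045642]
0.15 [-1.   5.8 -2.4] 0.222
0.3 [ 0.2  5.6 -3.3] 0.219
0.5 [-0.8  5.3 -2.5] 0.221
0.7 [-1.2  5.8 -1.9] 0.222
0.9 [-2.9  5.  -0.9] 0.221
1.1 [-2.6  6.3  1.2] 0.219
1.25 [-3.1  4.4  3.2] 0.22
1.33 [-4.3  4.6  3.7] 0.22
7.6917
```

View pics/s2.png

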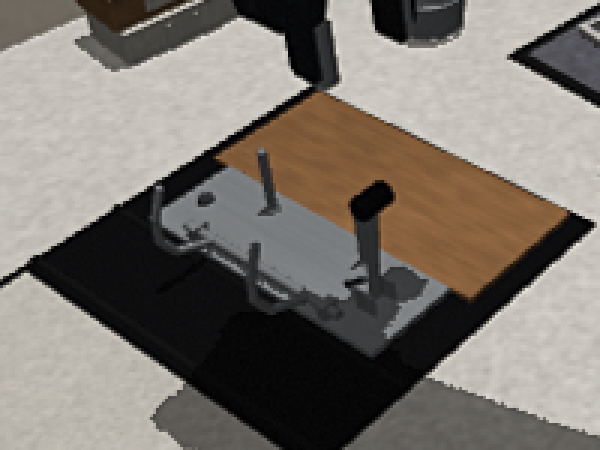

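The rings are open and the lever is up (roll near px (372,200) in the crop). Next is the knob.

```bash
cat > knob.py <<'E'
from lib import *
import sys
d,name=float(sys.argv[1]),sys.argv[2]
p=np.array([.5925,-.389,.157]);up=np.array([0,0,1.]);c=np.pi/2
arm.move_gripper(.6,effort=30)
arm.movep(p+up*.1,down(c-d/2)); arm.line_to(p,velocity=.1); print(arm.read_ft_force().round(1))
arm.move_gripper(0,effort=30); print(arm.read_opening(),arm.read_ft_force().round(1))
n=6
for i in range(1,n+1): arm.line_to(p,velocity=.1,ori=down(c-d/2+d*i/n))
print(arm.read_wrist_torque().round(2),arm.read_ft_force().round(1))
arm.move_gripper(.6); arm.line_to(p+up*.1); arm.movep([.5,.0,.32],down(c))
im=snapshot("top");cv2.imwrite(f"pics/{name}_full.png",im)
cv2.imwrite(f"pics/{name}.png",cv2.resize(im[200:330,300:500],None,fx=4,fy=4,interpolation=cv2.INTER_CUBIC)); print(arm.read_time())
E
python3 knob.py -0.90 k1
```

```text
[0.2 0.6 0. ]
0.265017249573893 [-2.2  2.3  4.5]
[1.09 0.64 0.01] [-2.7  4.8  7.4]
16.1583
```

View pics/k1.png

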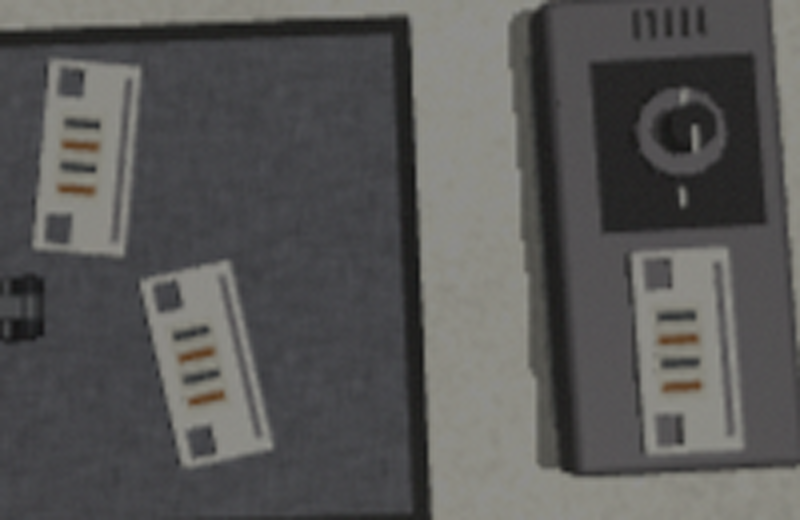

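The pointer now points straight at the standby mark and the ring is unmoved. One mat board has been knocked to about px (351.8,291). I'll re-measure it, then pick it up, finding the mat by touch.

```bash
cat >> lib.py <<'E'
def descend(p,q,zmin,step=.0015,thr=3):
    "step down until contact; returns TCP z"
    f0=arm.read_ft_force()[2]; z=p[2]
    while z>zmin:
        z-=step; arm.line_to([p[0],p[1],z],velocity=.03,ori=q)
        if arm.read_ft_force()[2]-f0>thr: return arm.read_tool_pos()[2],True
    return z,False
E
python3 - <<'E'
from lib import *
im=snapshot("top")
bs=boards(im,(304,212,400,328),.008,95)
for b in bs: print(*[np.round(x,4) for x in b])
print(ray("top",322,239.5,.008),ray("top",351.8,291,.008))
b=min(bs,key=lambda b:b[0][0]); q=down(b[1]+np.pi/2)
arm.move_gripper(.75,effort=60)
arm.movep([*b[0],.2],q); arm.line_to([*b[0],.085])
z,hit=descend([*b[0],.085],q,.060); print("z",z,hit,arm.read_ft_force().round(1),arm.read_time())
E
```

```text
[ 0.4808 -0.1424] 0.2036 0.1056 0.0503
[ 0.5987 -0.0764] -0.1047 0.1134 0.0595
[ 0.59257244 -0.08181837  0.008     ] [ 0.4795631  -0.14379762  0.008     ]
z 0.06855284474268514 True [-2.   0.6 14.1] 21.1833
```

```bash
cat >> lib.py <<'E'
OFF=.0695      # TCP height over the board's underside in the grasp
def grab(zg):
    t=arm.read_tool_pos(); arm.line_to([t[0],t[1],zg],velocity=.03); arm.move_gripper(0,effort=60)
    o=arm.read_opening(); arm.line_to([t[0],t[1],zg+.12],velocity=.15); print("grab",round(o,3),round(arm.read_opening(),3),arm.read_finger_force().round(1)); return o
def place(n,dx=0,dy=0):
    q=down(FA+np.pi/2);p=fw(dx,-.012+dy,0)
    arm.movep([p[0],p[1],.22],q); print("carry",round(arm.read_opening(),3)); arm.line_to([p[0],p[1],OFF+.058],velocity=.1)
    cv2.imwrite(f"pics/h{n}.png",snapshot("side")[230:380,120:300].repeat(4,0).repeat(4,1))
    z,hit=descend([p[0],p[1],OFF+.058],q,OFF+.007+.006*n+.0025,step=.003,thr=6)
    print("place",z-OFF,hit,arm.read_ft_force().round(1),arm.read_time()); return hit
def release(name):
    t=arm.read_tool_pos(); arm.move_gripper(.74); arm.line_to([t[0],t[1],.2],velocity=.15)
    arm.movep([.48,.0,.32],down(np.pi/2)); arm.pause(.2)
    im=snapshot("top");cv2.imwrite(f"pics/{name}t.png",im); s=snapshot("side")
    cv2.imwrite(f"pics/{name}.png",np.hstack([cv2.resize(im[190:320,150:250],(400,520)),cv2.resize(s[250:380,150:250],(400,520))])); print(arm.read_time())
E
python3 - <<'E'
from lib import *
grab(.0715)
if not place(0): release("r0")
E
```

```text
Traceback (most recent call last):
  File "lib.py", line 38, in grab
    o=arm.read_opening(); arm.line_to([t[0],t[1],zg+.12],velocity=.15); print("grab",round(o,3),round(arm.read_opening(),3),arm.read_finger_force().round(1)); return o
                                                                                                                            ^^^^^^^^^^^^^^^^^^^^^^^^^^^^^
AttributeError: 'float' object has no attribute 'round'
```

```bash
sed -i 's/arm.read_finger_force().round(1))/arm.read_finger_force())/' lib.py
python3 - <<'E'
from lib import *
print(arm.read_opening(),arm.read_finger_force())
if not place(0): release("r0")
E
```

```text
0.5635928535870546 61.70385718345642
carry 0.559
place 0.006999999999999951 False [-0.5  0.6  4.5] 29.4
31.9583
```

View pics/r0.png

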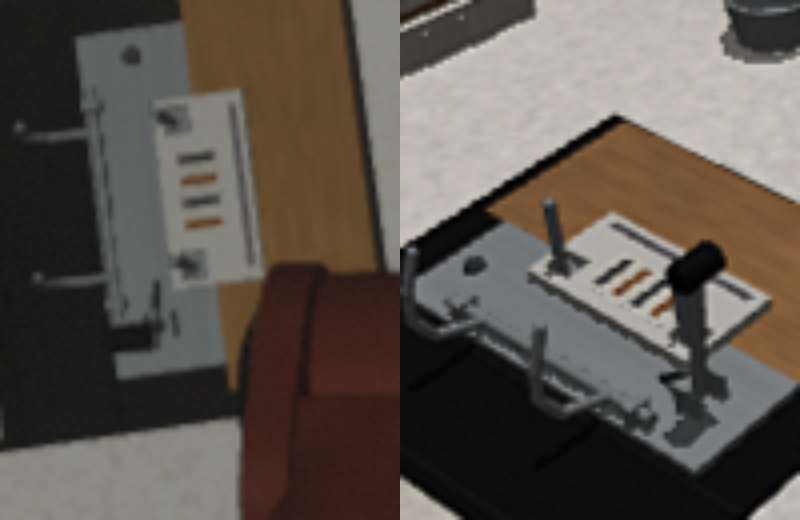

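The first board lies flat with both posts through its holes. Now the second mat board.

Run:
```python
from lib import *
im=cv2.imread("pics/r0t.png")
for t in(85,95,105):
    for b in boards(im,(300,208,345,275),.008,t): print(*[np.round(x,4) for x in b])
P=ray("top",322,239.5,.008); q=down(np.pi/2-.085)
arm.move_gripper(.75,effort=60)
arm.movep([P[0],P[1],.2],q); arm.line_to([P[0],P[1],.085])
z,hit=descend([P[0],P[1],.085],q,.0715); print(z,hit)
if not hit:
    o=grab(.0715)
    if o>.5 and not place(1): release("r1")
```

```text
[ 0.5939 -0.0806] -0.1091 0.106 0.052
[ 0.594  -0.0803] -0.1065 0.1048 0.0508
[ 0.5943 -0.0803] -0.1092 0.1034 0.0492
0.0715 False
grab 0.558 0.56 61.67404532432556
carry 0.56
place 0.012999999999999956 False [-0.8 -0.1  4.3] 43.5
46.0167
```

View pics/r1.png

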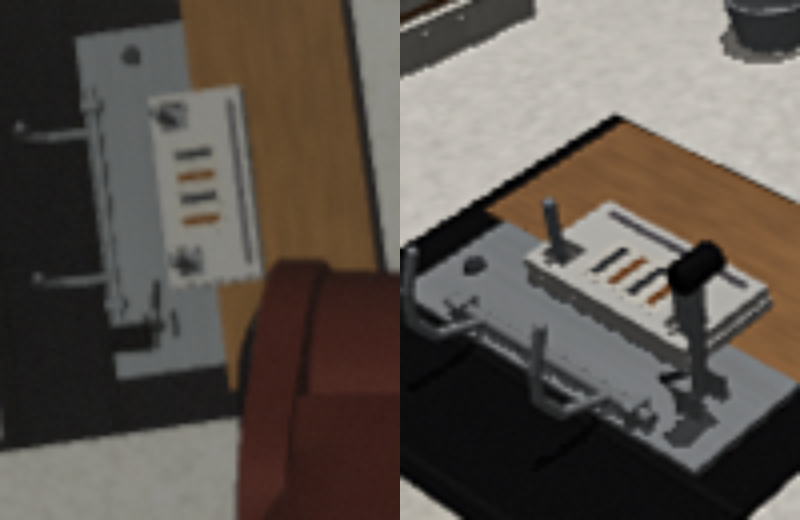

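The second board is stacked flat. Now the laminator board.

Run:
```python
from lib import *
im=cv2.imread("pics/r1t.png")
for b in boards(im,(450,258,490,318),.066,115): print(*[np.round(x,4) for x in b])
P=ray("top",471.9,287.4,.066); print(P); q=down(np.pi/2+.034)
arm.move_gripper(.75,effort=60)
arm.movep([P[0],P[1],.26],q); arm.line_to([P[0],P[1],.143])
z,hit=descend([P[0],P[1],.143],q,.1295); print(z,hit)
if not hit:
    o=grab(.1295)
    if o>.5 and not place(2): release("r2")
```

```text
[ 0.4826 -0.388 ] 0.1158 0.1175 0.057
[ 0.48116294 -0.38882877  0.066     ]
0.12949999999999998 False
grab 0.561 0.563 61.760512590408325
carry 0.564
place 0.01899999999999996 False [-0.8 -1.   3.8] 58.8333
61.3083
```

View pics/r2.png

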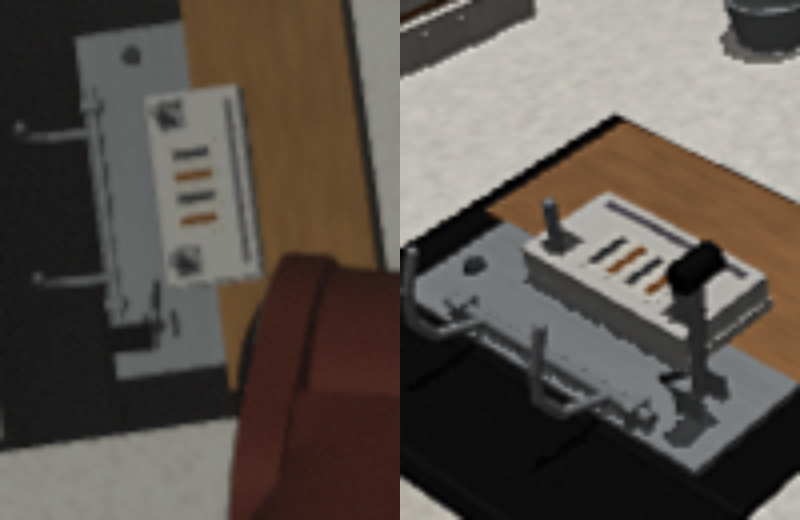

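All three boards are stacked flat on the posts. Now I close the lever.

Run:
```python
from lib import *
q=down(FA+np.pi/2);up=np.array([0,0,1.]);D=.060
arm.move_gripper(.5,effort=40)
arm.movep(tip(1.34)+up*.16,q); arm.line_to(tip(1.34)+up*D,velocity=.08); print(arm.read_ft_force().round(1))
arm.move_gripper(0,effort=50); print(round(arm.read_opening(),3))
for th in(1.2,1.0,.8,.6,.4,.25,.1,0):
    arm.line_to(tip(th)+up*D,velocity=.08); print(th,arm.read_ft_force().round(1),round(arm.read_opening(),3))
arm.move_gripper(.5); arm.line_to(tip(0)+up*.2,velocity=.15)
arm.movep([.18,.625,.304],down(1.29)); arm.pause(.3)
im=snapshot("top"); s=snapshot("side"); cv2.imwrite("pics/fin.png",np.hstack([cv2.resize(im[185:315,150:250],(300,390)),cv2.resize(s[270:390,150:290],(455,390))]))
cv2.imwrite("pics/fin_top.png",im); print(arm.read_time())
```

```text
[0.9 0.3 0.7]
0.219
1.2 [4.7 6.1 4.3] 0.219
1.0 [ 3.2  5.  12. ] 0.219
0.8 [-0.2  4.7 13.7] 0.217
0.6 [-1.9  4.6 11.2] 0.222
0.4 [-3.8  5.6  8.4] 0.217
0.25 [-3.5  4.9  7.3] 0.221
0.1 [-4.3  5.4  7.8] 0.222
0 [-4.3  4.9  6. ] 0.222
70.3667
```

View pics/fin.png

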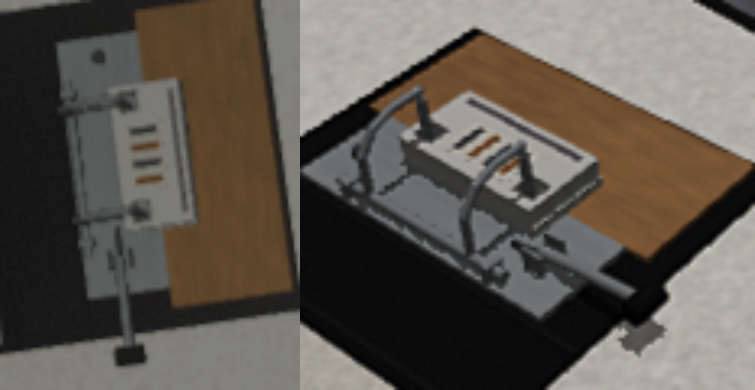

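View pics/fin_top.png

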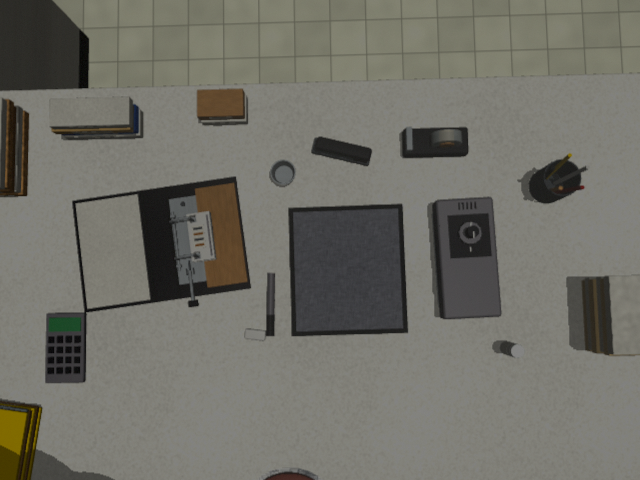

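Everything is in place: the mat is empty, the rings are shut over the stack at px (200,240), and the lever is flat. I'll check the knob angle numerically before handing in.

Run:
```python
from lib import *
im=cv2.imread("pics/fin_top.png").min(2).astype(float)
def line(u0,v0,u1,v1,z,t):
    g=im[v0:v1,u0:u1]; yx=np.argwhere(g>t); w=g[g>t]-t
    P=np.array([ray("top",x+u0,y+v0,z)[:2] for y,x in yx]); c=np.average(P,0,w); C=np.cov((P-c).T,aweights=w); e=np.linalg.eigh(C)[1][:,1]
    if e[0]>0:e=-e
    return c,np.arctan2(e[1],e[0])%(2*np.pi),len(P)
print("mark",line(466,244,476,254,.06,90)); print("ptr",line(471,230,477,240,.1,110))
print("lam yaw+pi via corners", im[228:242,464:480].astype(int))
```

```text
mark (array([ 0.56131473, -0.38947093]), np.float64(3.101158078719593), 4)
ptr (array([ 0.5918862 , -0.38819458]), np.float64(nan), 1)
lam yaw+pi via corners [[ 62  47  36  27  31  31  34  32  33  34  30  31  31  36  53  72]
 [ 46  39  28  21  33  32  32  32  32  31  32  32  30  30  41  68]
 [ 42  30  22  21  30  34  33  33  32  32  32  31  32  30  37  66]
 [ 39  26  22  24  32  34  34  32  41  88  66  37  33  33  33  66]
 [ 37  25  23  22  30  32  34  33  46 111  77  38  29  31  36  67]
 [ 42  26  21  21  28  30  31  32  47 110  86  44  31  32  39  67]
 [ 42  31  22  22  24  30  33  33  39 106  90  48  35  35  59  72]
 [ 49  30  23  23  22  26  30  32  35 108  90  47  36  59  71  74]
 [ 67  46  31  22  21  22  22  25  29 109  87  51  58  72  73  75]
 [ 76  67  45  32  25  21  19  22  27  96  89  67  72  76  75  75]
 [ 74  75  68  62  45  56  51  57  60  79  81  75  73  74  74  73]
 [ 76  74  75  75  66  72  70  74  76  74  75  74  75  74  75  61]
 [ 76  76  76  73  76  74  75  74  74  75  74  73  73  65  56  42]
 [ 62  75  77  76  75  76  76  73  74  76  74  76  65  47  35  32]]<stdin>:5: RuntimeWarning: Degrees of freedom <= 0 for slice
  c *= np.true_divide(1, fact)
  c *= np.true_divide(1, fact)
```

The row centroids put the pointer within about 0.05 rad of the laminator's -x. Handing in.

```bash
python3 -c "
from station import ticket
print(ticket.finish_job())"
```

```text
the job is handed in; nothing more can be done
None
```

I handed the job in at about 70 s on the robot's clock; no verdict came back. By the final pictures, all three boards lie flat on the posts, the rings are shut with the lever down, the heat knob is about 0.05 rad from standby, the speed ring is unmoved, and nothing else on the counter appears shifted.

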